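# Fit the shoe-brush head to the polisher

## Robot

A 6-joint arm with a two-finger parallel gripper is mounted at the origin on the work surface. World frame = base frame: x ahead of the robot, y to its left, z up, the work surface at z = 0. Lengths are in m, angles in rad, forces in N, time in s.
With the tool pointing down it reaches from about 0.375 to 0.975 m from the base axis. Payload 3.8 kg.
Tool frame: the origin (TCP) lies midway between the tips of the shut fingers; the grasp point (between the pads) lies 19 mm behind it; x points along the fingers, y is the direction in which the jaws open and shut, and the axes are right-handed (so a half turn about x gives the same grasp; the last joint's range is limited). The gripper opens to 85 mm and grips with 20 to 120 N. Pads are 22 mm wide; open, the fingers measure 114 mm over their backs; the gripper's body (76 mm by 85 mm) begins 54 mm behind the grasp point. The pads swing forward as they close: fully open they stand 13 mm farther back than shut.
Start: joints at [1.19, 0.264, 1.604, -0, 1.274, -0.037], TCP at [0.228, 0.635, 0.231] pointing down, gripper open.
Joint ranges: [-2.63, 2.63], [-0.94, 2.18], [0.31, 2.57], [-1.31, 4.45], [0, 2.66], [-2.55, 2.55]. Speed limits (rad/s): [2.57, 2.57, 3.14, 3.14, 3.14, 3.14].

## Interface

Orientations are given as a rotation vector (axis times angle).
In Python, from workcell import read_state, read_camera, get_calibration, finish_job gives the robot as it stands. The module is installed in compiled form; this text tells all that it offers.
- The arm moves only by the shell command python3 -m creep 'ROWS' [FORCE]. ROWS is JSON, a list of rows, each a list of 3 entries, a list of its own where there are three numbers: the closure in counts, from 0 (fully open) to 255 (shut), then the shift along the world's x, y, z in mm, then the turn about the world's z in rad. In form: [[hand, [tx, ty, tz], spin], ...]. A call has exactly 8 rows; each row shifts and turns the commanded pose from where the row before left it; what a row does not reach is not made up. A row lasts 1/12 s, in which the tool goes at most 41.7 mm and 7.16 degrees, less where a joint would pass 70% of its speed; a pose out of reach is approached as far as the arm can. A call is refused whole if a number of a shift passes 41.7 or a number of a turn 0.125, either way. A call with a gripper value outside its range is refused whole. The fingers move at their own pace and stop on an object; FORCE is the grip in N (left out, the last holds). Time passes only in rows, so rows that do not move let the fingers close, or fill a call up. It gives the time, the measured TCP pose, the force and the opening at its end, in the units of the state.
- read_state(): the state, without advancing time (a new reading comes with each control period).
- read_camera(name): name is "scene" or "top"; returns (picture, depth): 420x560x3 uint8, blue, green, red; 420x560 float32, m along the optical axis (not along the pixel's ray), 0 where there is no reading.
- get_calibration(name): a dict with "K" (3x3 intrinsics, pixels), "k1" (the pictures are not rectified: a ray, as slopes to the right and down, at radius r is drawn at 1 + k1 r^2 times it, then the intrinsics apply), "eye" and "orientation" of the camera in the world. Camera axes: x right, y down, z forward; pixel columns grow to the right and rows downward; lengths in m; the calibration is good to about 2 mm. A picture is of the moment at which its call begins. get_calibration takes no time and is no camera call.
- finish_job(): hands the job in, once; it reports no verdict.
The state is a dict: "time": time; "q": joint angles; "joint_vel": joint speeds; "joint_torque": joint torques, N m; "tool_pos": TCP position; "tcp_rot": TCP orientation; "wrist_force": force on the tool from outside, world axes, zero at the start; "torque": the same for the moment, N m; "width": opening from 0.0 (shut) to 1.0 (fully open).
Only numpy, scipy, OpenCV 4.12 (cv2) and the standard library are available. Lean on these libraries where they do the work, as an engineer would, in place of code of your own. Each camera call takes 0.05 s, during which the arm holds its last target.

## Task

Pull the drawer of the little chest well open by its handle, lift out the brush head with the black bristles and leave the yellow one in its seat. Turn the black one until its cross-shaped splined stem meshes with the cross-shaped socket on top of the shoe polisher, slide it fully home against the spring ejector so that its grey body sits flush on the metal hub, and finish while still gripping it and keeping it pressed down there: do not let go. Leave the other things on the cabinet top where they are.

Things in the scene. Friction and masses are not known exactly. Their poses are not given: they have to be found in the camera images.
- drawer (a joint): how far the drawer of the wooden chest is open, m: 0 closed, 0.17 fully open; it slides towards the robot along the chest's own -x with about 1.5 N of friction and stays where it is left
- drawer_handle (a point): middle of the drawer's steel bar handle: level round bar 10 mm thick, 110 long along the chest's y, 42 in front of the white drawer front, 25 below the chest's top (90 mm above the table). Axes are the chest's: x points into the chest, z up. The chest (240 deep, 320 wide, 115 mm high) is fixed on the table, front to the robot, turned a little either way
- drawer_floor (a point): on the drawer's inner floor (18 mm above the table), midway between two seats, 75 mm behind the drawer's front face; axes as the chest's; moves with it. Seats: grey tubes 34 mm outside, 25 bore, 36 high, at y = +60 and -60 mm; one head stands in each, either way. Drawer 288 mm wide inside; front wall 113 mm above the table, sides 75. Open it about 150 mm for gripper room
- dark_brush: loose brush head, black bristles, about 80 g. Origin at the stem's foot, z up. From the foot: steel cross stem 20 mm long (crossing ribs along x and y, 20 long, 6 wide, lowest 3 mm slimmer); grey square body 36 x 36 x 32 mm, sides square to x and y: its flats are to be gripped; bristles 31 mm wide, 12 high. In its seat the body's underside is 54 mm above the table
- dark_brush_mid (a point): centre of the grey square body of the black-bristled head, 36 mm above its foot; axes as the head's
- light_brush_mid (a point): the same point of the other, yellow-bristled head, alike in all else, standing in the other seat; to stay there
- socket (a point): centre of the socket's mouth, in the top face of the round aluminium hub, 34 mm across, 100 mm above the table, on the fixed white polisher (160 x 120, 48 mm high; black collar round the hub 68 wide, 60 high). z up; cross slots along its x and y, each 8.4 mm wide, 24 long: the stem meshes every quarter turn. The hub can turn against stiff friction (0.3 N m)
- ejector (a joint): travel of the red spring pin in the socket, m: 0 up (top 12 mm below the hub's top face), grows downwards. A meshed stem meets it when 12 mm deep and pushes it 8 mm further until the head's grey body lies on the hub; the spring pushes back with 5 N at first, 8 N at home, and lifts the head if it is let go
- pen_stand: aluminium pen stand, cup 76 mm across, 100 mm high; origin under its centre; to be left alone
- canister: stainless canister with hinged lid, 100 mm across, 146 mm high; origin under its centre; to be left alone
- coaster: round dark wooden coaster, 94 mm across, 8 mm thick; to be left alone
- binder_clip: black binder clip, about 70 x 50 x 16 mm; to be left alone
- polish_tin: blue shoe-polish tin, 72 mm across, 30 mm high; to be left alone
Not all that is in view belongs to the job. What is shaped like the part that bears socket but purple is not meant.

How it is judged:
By the outcome, as a careful person would: the job done as asked, in the order asked, and still so for the second after the job is handed in, while the arm keeps its last pose, push and grip.
It also fails if it takes over 58 s, if anything falls off the work surface, if the arm or the gripper's body presses on something with over 40 N, if the wrist force passes 120 N, or if a joint passes its speed limit or range.

## Working session

There is one attempt and no reset: what is moved stays moved. The work goes in short steps, Python scripts to look and compute and a shell command to move; the robot and the scene stay as the last step left them, time stands still between calls to the robot, and variables do not carry over. Pictures are saved under pics/ and viewed, and the job is handed in when it is done.

```bash
mkdir -p pics
cat > h.py <<'E'
import numpy as np, cv2
from workcell import *
from scipy.spatial.transform import Rotation as R
def cam(n):
    im,d=read_camera(n); c=get_calibration(n); np.savez('last_%s.npz'%n,im=im,d=d); return im,d,c
def Rm(c):
    o=np.array(c["orientation"],float)
    return o if o.shape==(3,3) else (R.from_rotvec(o).as_matrix() if o.size==3 else R.from_quat(o).as_matrix())
def rays(c,u,v):
    K=np.array(c["K"],float);k=np.array([float(c["k1"]),0,0,0,0])
    p=np.stack([np.ravel(u),np.ravel(v)],-1).astype(float)[:,None]
    return cv2.undistortPoints(p,K,k)[:,0]
def pix(c,u,v,d):
    s=rays(c,u,v); d=np.ravel(d)
    return (np.c_[s,np.ones(len(s))]*d[:,None])@Rm(c).T+np.array(c["eye"])
def pixz(c,u,v,z):
    s=rays(c,u,v); w=np.c_[s,np.ones(len(s))]@Rm(c).T; e=np.array(c["eye"])
    return e+w*((z-e[2])/w[:,2])[:,None]
def proj(c,P):
    r=(np.atleast_2d(P)-np.array(c["eye"]))@Rm(c); s=r[:,:2]/r[:,2:]
    s=s*(1+float(c["k1"])*(s**2).sum(1,keepdims=True)); K=np.array(c["K"]); return s@K[:2,:2].T+K[:2,2]
E
python3 - <<'E'
from h import *
for n in("scene","top"):
    im,d,c=cam(n); print(n,c); cv2.imwrite('pics/%s0.png'%n,cv2.resize(im,(800,600)))
print(read_state())
E
```

```text
scene {'K': array([[474.18134528,   0.        , 278.19998026],
       [  0.        , 474.18134528, 205.5482754 ],
       [  0.        ,   0.        ,   1.        ]]), 'k1': -0.1640594368922699, 'eye': array([1.41086546, 0.01071957, 1.10280235]), 'orientation': array([-1.81945945, -1.79233674,  0.67655348])}
top {'K': array([[459.22116301,   0.        , 281.02664979],
       [  0.        , 459.22116301, 209.75625574],
       [  0.        ,   0.        ,   1.        ]]), 'k1': -0.0622557585074784, 'eye': array([0.41617664, 0.0141819 , 1.40443827]), 'orientation': array([-2.20960098,  2.16325304, -0.10399868])}
{'time': 0.1, 'q': array([ 1.19011609e+00,  2.64682985e-01,  1.60526356e+00, -7.87951623e-06,
        1.27373505e+00, -3.69090431e-02]), 'joint_vel': array([-2.05611632e-04, -2.17772817e-03, -4.36773438e-03,  1.76513691e-03,
        4.08719076e-05, -1.92481669e-03]), 'joint_torque': array([ 3.34807837e-04, -5.16704893e+01, -3.68588018e+01,  1.55521953e-06,
        6.29248112e-03,  1.43148947e-05]), 'tool_pos': array([0.22725739, 0.63486627, 0.23006896]), 'tcp_rot': array([ 0.26815783,  1.55433723, -0.27138349]), 'wrist_force': array([ 0.91823152, -0.39805731,  0.10630716]), 'torque': array([-0.0009305 ,  0.03020877,  0.01483191]), 'width': 1.0008043485700808}
```

View pics/scene0.png

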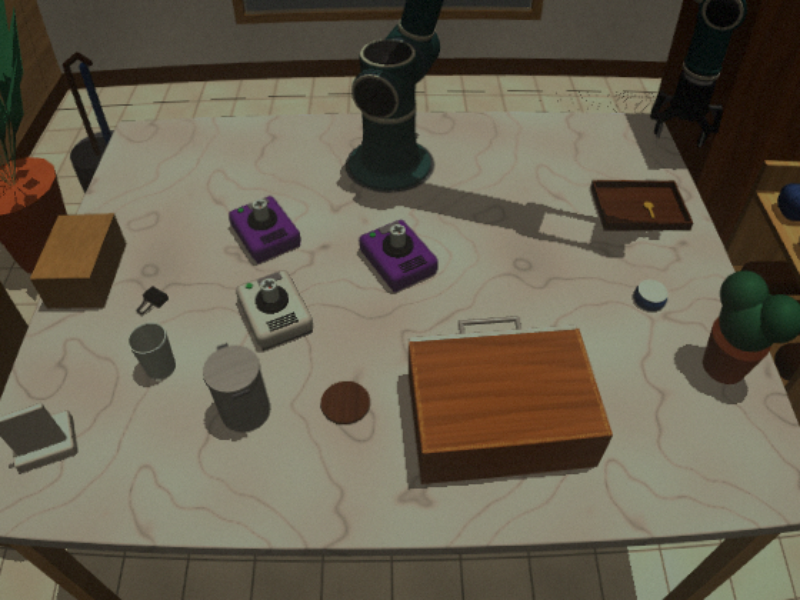

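View pics/top0.png

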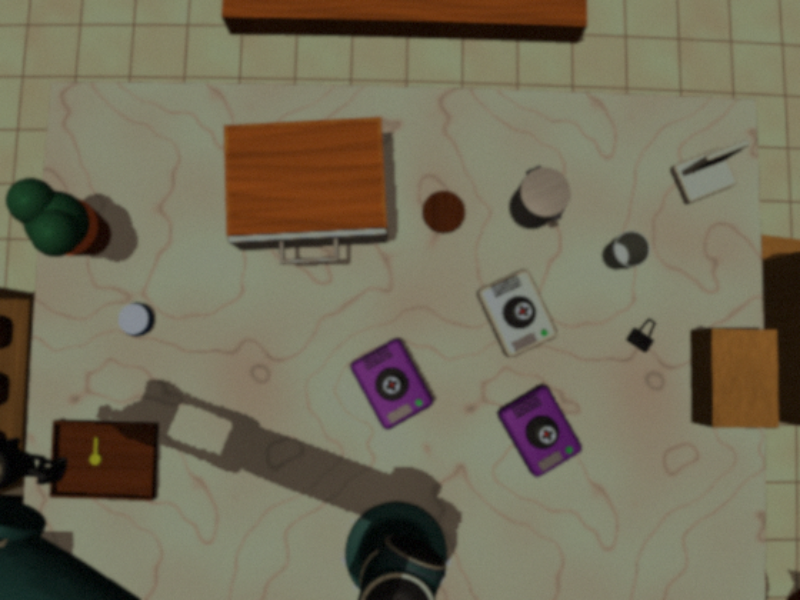

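The scaled top picture shows the chest at about (305,180) with its bar handle at (315,250). The candidate polishers are white at (518,312) and purple at (392,384) and (540,430). White is the one meant. I'll confirm that with a crop and measure.

Run:
```python
from h import *
z=np.load('last_top.npz'); im,d=z['im'],z['d']; c=get_calibration('top')
v,u=np.mgrid[0:420,0:560]; P=pix(c,u,v,d).reshape(420,560,3); ok=d>0
reg=(u>145)&(u<285)&(v>70)&(v<190)
m=ok&reg&(abs(P[...,2]-.115)<.008)&(v<168)
p=P[m]; r=cv2.minAreaRect((p[:,:2]*1000).astype(np.float32)); print('chest',r, 'z',np.median(p[:,2])); print(cv2.boxPoints(r))
m2=ok&(u>190)&(u<252)&(v>166)&(v<190)&(P[...,2]>.06)&(P[...,2]<.1)
q=P[m2]; print(len(q)); print('handle',q.min(0),q.max(0),np.median(q,0))
vv,uu=np.nonzero(m2); print(sorted(set(vv)),uu.min(),uu.max())
# polisher
reg=(u>330)&(u<395)&(v>185)&(v<255)
m3=ok&reg&(abs(P[...,2]-.048)<.006); r=cv2.minAreaRect((P[m3][:,:2]*1000).astype(np.float32)); print('pol',r, np.median(P[m3],0))
m4=ok&reg&(P[...,2]>.092)&(P[...,2]<.108); print('hub',m4.sum(),np.median(P[m4],0),P[m4].min(0),P[m4].max(0)); r=cv2.minEnclosingCircle((P[m4][:,:2]*1000).astype(np.float32));print(r)
a=cv2.resize(im[185:255,325:400],None,fx=8,fy=8,interpolation=cv2.INTER_CUBIC)
cv2.imwrite('pics/pol.png',a)
a=cv2.resize(im[75:195,150:280],None,fx=6,fy=6,interpolation=cv2.INTER_CUBIC)[-600:]
cv2.imwrite('pics/han.png',a)
im2,d2,c2=cam('scene')
x,y=proj(c2,P[m4].mean(0))[0]; x=int(x);y=int(y);print(x,y)
cv2.imwrite('pics/pols.png',cv2.resize(im2[y-25:y+35,x-35:x+35],None,fx=8,fy=8,interpolation=cv2.INTER_CUBIC))
```

```text
chest ((761.9152221679688, 197.8979034423828), (240.83607482910156, 322.9541931152344), 4.017563343048096) z 0.11531302261888554
[[630.4796   350.54144 ]
 [653.10657   28.380852]
 [893.3508    45.254364]
 [870.7239   367.41495 ]]
326
handle [0.59194285 0.09069727 0.06009212] [0.64985765 0.26519992 0.09991751] [0.61725066 0.18589876 0.09277915]
[np.int64(167), np.int64(168), np.int64(169), np.int64(170), np.int64(171), np.int64(172), np.int64(173), np.int64(174), np.int64(175), np.int64(176), np.int64(177), np.int64(178), np.int64(179), np.int64(180), np.int64(181), np.int64(182), np.int64(183), np.int64(184)] 191 250
pol ((506.4433898925781, -244.72923278808594), (157.4407958984375, 119.01554870605469), 26.353076934814453) [ 0.50545831 -0.24146428  0.04860621]
hub 77 [ 0.50687241 -0.2443968   0.10038515] [ 0.49006542 -0.26107054  0.09269004] [ 0.52171203 -0.22873067  0.10648857]
((506.6368408203125, -244.9380645751953), 16.868335723876953)
187 198
```

View pics/pol.png

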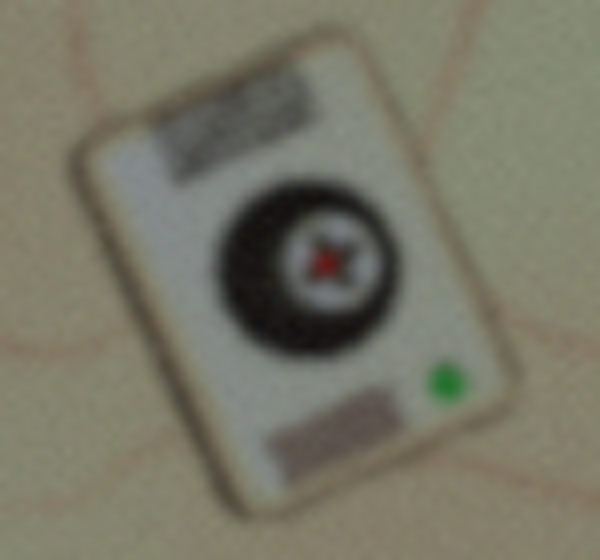

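View pics/pols.png

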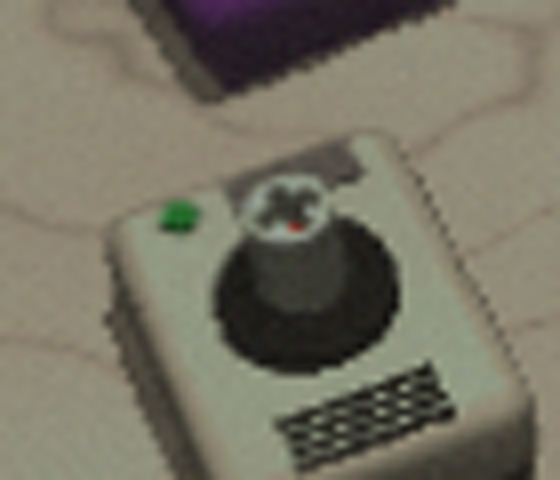

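View pics/han.png

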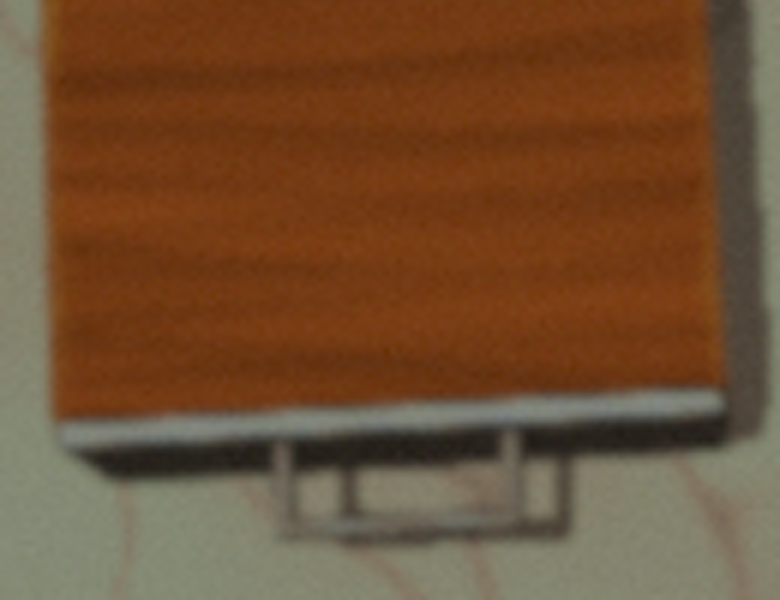

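Crops confirm it: white polisher with an open cross socket and red pin at crop (327,262). Next I fit the socket angle and centre and the bar ends.

```bash
cat > sock.py <<'E'
from h import *
from scipy.optimize import minimize
from scipy.ndimage import map_coordinates, gaussian_filter
def fit(n,ims,c0):
    c=get_calibration(n); g=np.mean([i.astype(float) for i in ims],0)
    g=g[...,1]  # green
    yy,xx=np.mgrid[-24:24.1,-24:24.1]
    # sampled patch in hub plane
    def samp(cx,cy,X,Y):
        pts=np.c_[cx+X.ravel()/1000,cy+Y.ravel()/1000,np.full(X.size,.1)]
        uv=proj(c,pts); return map_coordinates(g,[uv[:,1],uv[:,0]],order=1).reshape(X.shape)
    f=samp(*c0,xx,yy)
    return f,xx,yy
if __name__=='__main__':
    c0=(.5066,-.2449)
    for n in('top','scene'):
        ims=[read_camera(n)[0] for _ in range(5)]
        f,xx,yy=fit(n,ims,c0)
        np.save('sock_%s.npy'%n,f)
        vis=cv2.resize(f[::-1].astype(np.uint8),None,fx=8,fy=8,interpolation=cv2.INTER_CUBIC)
        cv2.imwrite('pics/patch_%s.png'%n,cv2.normalize(vis,None,0,255,cv2.NORM_MINMAX))
        def model(p,s=1.6):
            x0,y0,t=p; 
            fx,fy=np.meshgrid(np.arange(-24,24.1,.5),np.arange(-24,24.1,.5))
            X=fx-x0;Y=fy-y0;a=np.cos(t)*X+np.sin(t)*Y;b=-np.sin(t)*X+np.cos(t)*Y
            cr=((abs(a)<12)&(abs(b)<4.2))|((abs(b)<12)&(abs(a)<4.2))
            m=((np.hypot(X,Y)<17)&~cr).astype(float)
            return gaussian_filter(m,s/.5)[::2,::2]
        best=None
        w=np.hypot(xx,yy)<20
        for t in np.radians(np.arange(0,90,3)):
          for x0 in np.arange(-4,4.1,1):
            for y0 in np.arange(-4,4.1,1):
                m=model((x0,y0,t)); r=np.corrcoef(m[w],f[w])[0,1]
                if best is None or r>best[0]: best=(r,x0,y0,t)
        r=minimize(lambda p:-np.corrcoef(model((p[0],p[1],p[2]/10))[w],f[w])[0,1],[best[1],best[2],best[3]*10],method='Nelder-Mead',options=dict(initial_simplex=[[best[1],best[2],best[3]*10],[best[1]+.7,best[2],best[3]*10],[best[1],best[2]+.7,best[3]*10],[best[1],best[2],best[3]*10+.6]]))
        print(n,r.fun,r.x[:2],np.degrees(r.x[2]/10))
        for tt in range(0,90,10):
            print(tt,round(max(np.corrcoef(model((x,y,np.radians(tt)))[w],f[w])[0,1] for x in(r.x[0]-1,r.x[0],r.x[0]+1) for y in(r.x[1]-1,r.x[1],r.x[1]+1)),3),end=' ')
        print()
E
python3 sock.py
python3 - <<'E'
from h import *
c=get_calibration('top'); p=pixz(c,[196.7,237.5],[183.8,181.7],.09); print(p,p.mean(0),np.degrees(np.arctan2(p[0,0]-p[1,0],p[0,1]-p[1,1])))
ex=np.array([np.cos(np.radians(4)),np.sin(np.radians(4))]);print('pred',np.array([.7619,.1979])-ex*(.120+.042))
E
```

```text
top -0.9052126560692858 [-0.45919536 -1.41459842] 35.234052759232334
0 0.741 10 0.797 20 0.859 30 0.899 40 0.899 50 0.858 60 0.796 70 0.741 80 0.719 
scene -0.8484169471059089 [1.05008227 1.19397983] 35.48119212349939
0 0.541 10 0.642 20 0.759 30 0.836 40 0.839 50 0.761 60 0.643 70 0.541 80 0.501 
[[0.59312677 0.24176409 0.09      ]
 [0.6017802  0.12425291 0.09      ]] [0.59745349 0.1830085  0.09      ] -4.211611379773623
pred [0.60029462 0.18659945]
```

Run:
```python
import cv2,numpy as np
a=cv2.imread('pics/patch_top.png');b=cv2.imread('pics/patch_scene.png');cv2.imwrite('pics/patch.png',np.hstack([a,b]))
```

```text
(no output)
```

View pics/patch.png

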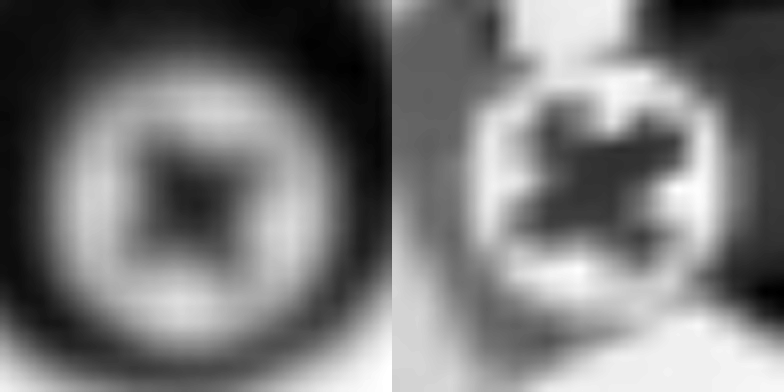

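```bash
cat > st.py <<'E'
from h import *
s=read_state(); M=R.from_rotvec(s['tcp_rot']).as_matrix()
print('t',round(s['time'],2),'tcp',np.round(s['tool_pos']*1000,1),'jawdeg',round(np.degrees(np.arctan2(M[1,1],M[0,1])),2),'xaxis',np.round(M[:,0],3),'q',np.round(s['q'],2),'F',np.round(s['wrist_force'],1),'w',round(s['width'],3))
E
python3 st.py
```

```text
t 0.65 tcp [227.5 635.5 231.3] jawdeg 70.3 xaxis [ 0.  0. -1.] q [ 1.19  0.26  1.6  -0.    1.27 -0.04] F [0.  0.1 0.4] w 0.998
```

```bash
python3 -m creep '[[160,[23.2,-28.2,0],-0.0722],[160,[23.2,-28.2,0],-0.0722],[160,[23.2,-28.2,0],-0.0722],[160,[23.2,-28.2,0],-0.0722],[160,[23.2,-28.2,0],-0.0722],[160,[23.2,-28.2,0],-0.0722],[160,[23.2,-28.2,0],-0.0722],[160,[23.2,-28.2,0],-0.0722]]' 60
python3 -m creep '[[160,[23.2,-28.2,0],-0.0722],[160,[23.2,-28.2,0],-0.0722],[160,[23.2,-28.2,0],-0.0722],[160,[23.2,-28.2,0],-0.0722],[160,[23.2,-28.2,0],-0.0722],[160,[23.2,-28.2,0],-0.0722],[160,[23.2,-28.2,0],-0.0722],[160,[23.2,-28.2,0],-0.0722]]'
python3 st.py
```

```text
time: 1.32
tool_pos: [0.414, 0.4085, 0.2316]
tcp_rot: [0.722, 1.447, -0.721]
wrist_force: [1.5, 0.7, -0.5]
width: 0.371
time: 1.98
tool_pos: [0.5997, 0.1827, 0.2316]
tcp_rot: [1.159, 1.24, -1.158]
wrist_force: [-0.0, 1.2, -0.0]
width: 0.371
t 1.98 tcp [599.7 182.7 231.6] jawdeg 3.9 xaxis [ 0.001  0.    -1.   ] q [0.26 0.17 1.71 0.   1.26 0.19] F [-0.   1.2 -0. ] w 0.371
```

```bash
python3 -m creep '[[160,[-0.1,0,-25],0],[160,[-0.1,0,-25],0],[160,[-0.1,0,-25],0],[160,[-0.1,0,-25],0],[160,[-0.1,0,-20],0],[160,[0,0,-20],0],[160,[0,0,-20],0],[160,[0,0,0],0]]'
python3 -c "
from h import *
im,d,c=cam('top'); cv2.imwrite('pics/t1.png',cv2.resize(im[120:220,150:300],None,fx=5,fy=5)); im,d,c=cam('scene'); cv2.imwrite('pics/s1.png',cv2.resize(im[130:350,230:450],None,fx=2.7,fy=2.7))"
```

```text
time: 2.65
tool_pos: [0.5947, 0.1833, 0.0665]
tcp_rot: [1.151, 1.247, -1.163]
wrist_force: [-0.3, -0.0, -1.2]
width: 0.373
```

View pics/s1.png

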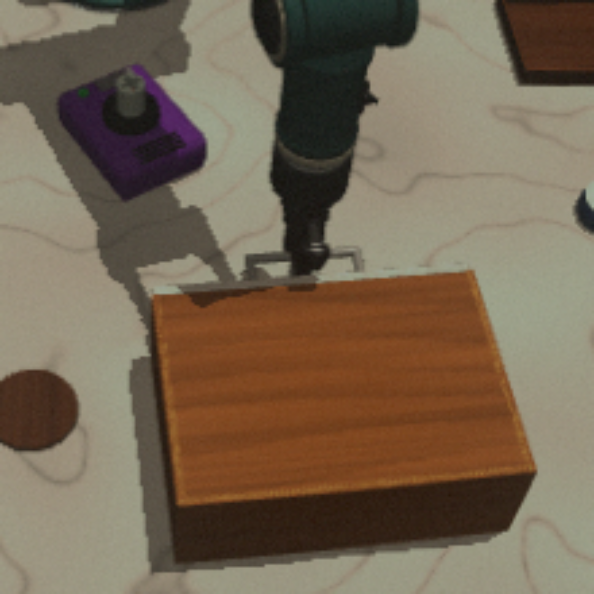

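The picture shows the fingers straddling the bar at crop (300,258). Close on it.

```bash
python3 -m creep '[[255,[0,0,0],0],[255,[0,0,0],0],[255,[0,0,0],0],[255,[0,0,0],0],[255,[0,0,0],0],[255,[0,0,0],0],[255,[0,0,0],0],[255,[0,0,0],0]]' 60;python3 st.py
```

```text
time: 3.42
tool_pos: [0.6, 0.1848, 0.0735]
tcp_rot: [1.159, 1.24, -1.153]
wrist_force: [0.9, 0.7, 5.9]
width: 0.091
t 3.42 tcp [600.  184.8  73.5] jawdeg 4.12 xaxis [ 0.004  0.001 -1.   ] q [ 0.26  0.31  1.85 -0.    0.97  0.19] F [0.9 0.7 5.9] w 0.091
```

```bash
python3 -m creep '[[255,[-8,-0.6,0],0],[255,[-20,-1.4,0],0],[255,[-24,-1.7,0],0],[255,[-24,-1.7,0],0],[255,[-24,-1.7,0],0],[255,[-24,-1.7,0],0],[255,[-20,-1.4,0],0],[255,[-8,-0.6,0],0]]';python3 -m creep '[[255,[0,0,0],0],[160,[0,0,0],0],[160,[0,0,0],0],[160,[0,0,0],0],[160,[0,0,20],0],[160,[0,0,35],0],[160,[0,0,40],0],[160,[0,0,40],0]]'; python3 st.py
```

```text
time: 4.08
tool_pos: [0.4455, 0.1732, 0.0735]
tcp_rot: [1.157, 1.24, -1.153]
wrist_force: [2.3, -2.9, 7.7]
width: 0.089
time: 4.75
tool_pos: [0.4447, 0.173, 0.2061]
tcp_rot: [1.153, 1.245, -1.16]
wrist_force: [0.4, -0.0, -0.1]
width: 0.377
t 4.75 tcp [444.7 173.  206.1] jawdeg 4.11 xaxis [-0.004 -0.001 -1.   ] q [ 0.32 -0.1   2.04  0.    1.2   0.25] F [ 0.4 -0.  -0.1] w 0.377
```

```bash
python3 -c "
from h import *
im,d,c=cam('top'); a=cv2.resize(im[60:240,140:300],None,fx=3.3,fy=3.3,interpolation=cv2.INTER_CUBIC); im,d,c=cam('scene'); b=cv2.resize(im[130:350,230:450],None,fx=2.7,fy=2.7);cv2.imwrite('pics/s2.png',b);cv2.imwrite('pics/t2.png',a)"
```

```text
(no output)
```

View pics/s2.png

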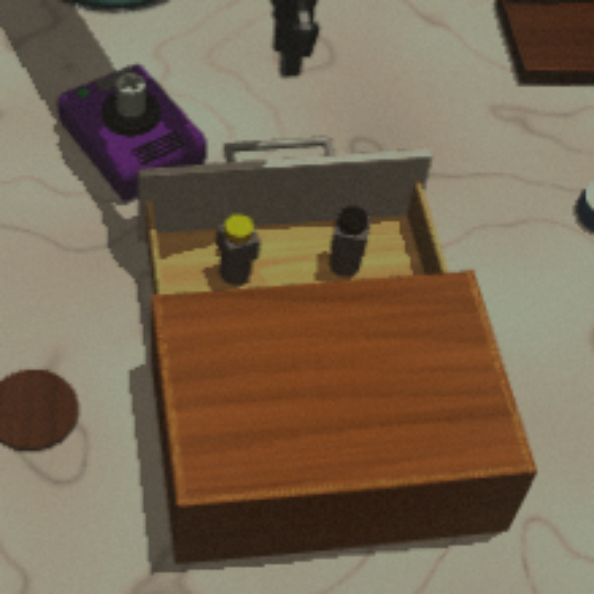

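View pics/t2.png

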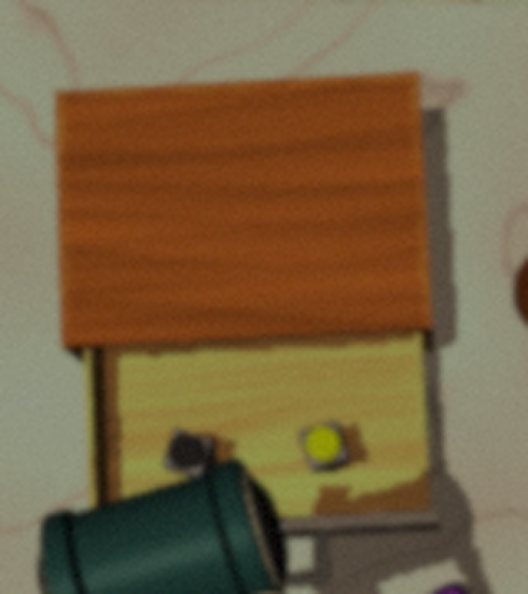

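Black head at top crop (190,450), yellow at (322,445). The arm half hides the black one, so I'll step aside and measure.

```bash
python3 -m creep '[[0,[0,-28,10],0],[0,[0,-28,10],0],[0,[0,-28,0],0],[0,[0,-28,0],0],[0,[0,-28,0],0],[0,[0,-28,0],0],[0,[0,0,0],0],[0,[0,0,0],0]]'
cat > br.py <<'E'
from h import *
T=[read_camera('top') for _ in range(3)];S=[read_camera('scene') for _ in range(3)]
np.savez('br.npz',T=np.mean([t[0] for t in T],0),Td=np.median([t[1] for t in T],0),S=np.mean([t[0] for t in S],0),Sd=np.median([t[1] for t in S],0))
z=np.load('br.npz')
for n,k in(('top','T'),('scene','S')):
    c=get_calibration(n); d=z[k+'d']; im=z[k]
    v,u=np.mgrid[0:420,0:560]; P=pix(c,u,v,d).reshape(420,560,3)
    x,y=proj(c,[.565,.245,.09])[0].astype(int); print(n,x,y)
    cv2.imwrite('pics/b_%s.png'%n,cv2.resize(np.clip(im[y-25:y+30,x-30:x+60]*1.5,0,255).astype(np.uint8),None,fx=8,fy=8,interpolation=cv2.INTER_CUBIC))
    for nm,(cx,cy) in dict(dark=(.56,.244),light=(.567,.125)).items():
        m=(d>0)&(abs(P[...,0]-cx)<.035)&(abs(P[...,1]-cy)<.035)&(P[...,2]>.06)&(P[...,2]<.105)
        p=P[m]; print(nm,m.sum(),p.min(0).round(4),p.max(0).round(4))
        for lo,hi in((.08,.09),(.093,.103)):
            q=p[(p[:,2]>lo)&(p[:,2]<hi)]
            if len(q)>5: print('  ',lo,len(q),q.mean(0).round(4),cv2.minAreaRect((q[:,:2]*1000).astype(np.float32)))
E
python3 br.py; python3 -c "
import cv2,numpy as np
cv2.imwrite('pics/b.png',np.hstack([cv2.imread('pics/b_top.png'),cv2.imread('pics/b_scene.png')])[:, :])
a=np.vstack([cv2.imread('pics/b_top.png'),cv2.imread('pics/b_scene.png')]);cv2.imwrite('pics/b.png',cv2.resize(a,None,fx=.68,fy=.68))"; python3 st.py
```

```text
time: 5.52
tool_pos: [0.4457, 0.0045, 0.2253]
tcp_rot: [1.158, 1.242, -1.16]
wrist_force: [0.1, 0.2, 1.1]
width: 1.001
top 195 193
dark 176 [0.536  0.22   0.0616] [0.5762 0.2609 0.1038]
   0.08 61 [0.5543 0.238  0.0853] ((557.0162353515625, 241.85983276367188), (36.230045318603516, 35.968231201171875), 76.62222290039062)
   0.093 92 [0.5567 0.2413 0.0982] ((556.7526245117188, 240.97470092773438), (28.960174560546875, 28.215272903442383), 46.13401412963867)
light 168 [0.5442 0.0998 0.0626] [0.5874 0.1428 0.1028]
   0.08 62 [0.564  0.1195 0.086 ] ((565.6863403320312, 121.3820571899414), (35.94118881225586, 35.63985824584961), 19.979290008544922)
   0.093 92 [0.5655 0.1213 0.0984] ((565.1920776367188, 121.07266235351562), (28.38855743408203, 28.409690856933594), 46.46670913696289)
scene 360 213
dark 212 [0.54   0.2235 0.0605] [0.5822 0.264  0.1023]
   0.08 66 [0.5679 0.2417 0.0849] ((560.275146484375, 244.12197875976562), (35.98168182373047, 34.152496337890625), 75.9521713256836)
   0.093 82 [0.5596 0.2444 0.0978] ((559.110595703125, 244.49838256835938), (29.412450790405273, 30.71685218811035), 40.890621185302734)
light 227 [0.5513 0.1052 0.0602] [0.5896 0.1485 0.1004]
   0.08 67 [0.5767 0.1249 0.0853] ((568.1002807617188, 126.97976684570312), (34.69597625732422, 35.177452087402344), 16.748388290405273)
   0.093 78 [0.5682 0.1267 0.0977] ((566.4779052734375, 126.54585266113281), (28.784381866455078, 28.795190811157227), 10.639659881591797)
t 5.82 tcp [446.2   6.5 226.1] jawdeg 4.21 xaxis [-0.  0. -1.] q [-0.04 -0.18  2.07  0.    1.25 -0.12] F [ 0.9  0.2 -0.2] w 1.002
```

View pics/b.png

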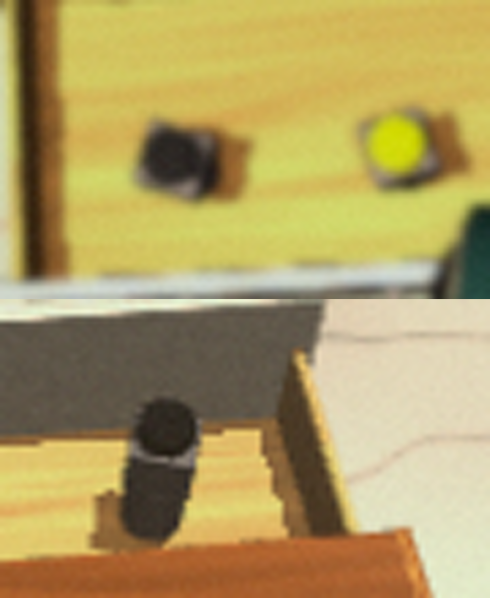

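Black head: centre ≈(558.5, 243) mm, flats ≈ -13.5° (mod 90). Move above it, turned to its flats.

```bash
python3 -m creep '[[85,[16,34,0],-0.044],[85,[16,34,0],-0.044],[85,[16,34,0],-0.044],[85,[16,34,0],-0.044],[85,[16,34,0],-0.044],[85,[16,34,0],-0.044],[85,[16.3,32.5,0],-0.045],[85,[0,0,0],0]]' 60;python3 -m creep '[[85,[0,0,-20],0],[85,[0,0,-25],0],[85,[0,0,-25],0],[85,[0,0,-20],0],[85,[0,0,-10],0],[85,[0,0,0],0],[85,[0,0,0],0],[85,[0,0,0],0]]'; python3 st.py;  python3 -c "
from h import *
im,d,c=cam('top'); a=cv2.resize(im[130:240,140:280],None,fx=4,fy=4,interpolation=cv2.INTER_CUBIC); im,d,c=cam('scene'); b=cv2.resize(im[160:260,300:440],None,fx=4,fy=4);cv2.imwrite('pics/s3.png',b);cv2.imwrite('pics/t3.png',a)"
```

```text
time: 6.48
tool_pos: [0.5602, 0.2486, 0.2257]
tcp_rot: [1.382, 1.091, -1.377]
wrist_force: [0.0, -0.4, 0.1]
width: 0.662
time: 7.15
tool_pos: [0.5596, 0.2426, 0.128]
tcp_rot: [1.383, 1.087, -1.379]
wrist_force: [-0.1, -0.2, -0.2]
width: 0.668
t 7.15 tcp [559.6 242.6 128. ] jawdeg -13.57 xaxis [ 0.002  0.001 -1.   ] q [ 0.37  0.22  1.85 -0.    1.06  0.61] F [-0.1 -0.2 -0.2] w 0.668
```

View pics/s3.png

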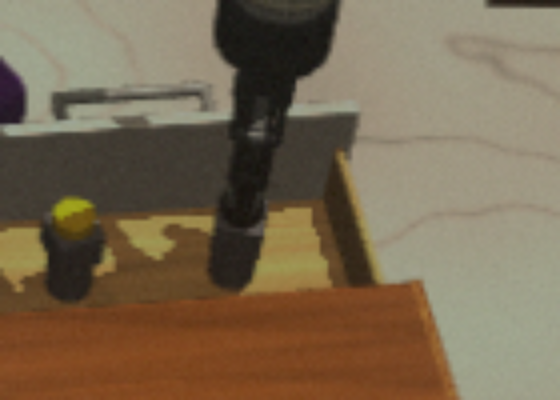

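View pics/t3.png

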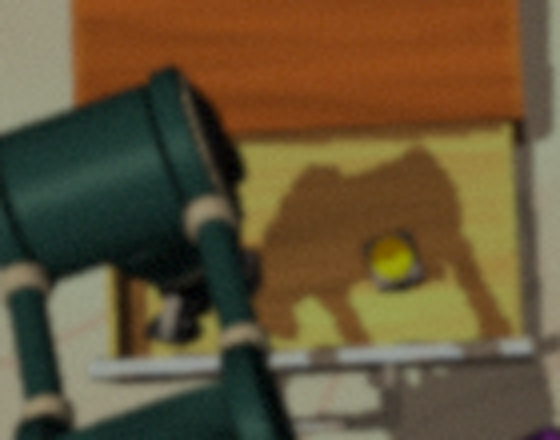

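The gripper is in line above the black head, seen at scene crop (240,225). Descend and close.

```bash
python3 -m creep '[[85,[0,0,-12],0],[85,[0,0,-16],0],[85,[0,0,-16],0],[85,[0,0,-16],0],[85,[0,0,-12],0],[85,[0,0,-4],0],[85,[0,0,0],0],[85,[0,0,0],0]]';python3 st.py
```

```text
time: 7.92
tool_pos: [0.5588, 0.2421, 0.0505]
tcp_rot: [1.382, 1.087, -1.382]
wrist_force: [0.3, 0.6, 0.4]
width: 0.666
t 7.92 tcp [558.8 242.1  50.5] jawdeg -13.6 xaxis [ 0.  0. -1.] q [0.37 0.31 1.9  0.   0.93 0.61] F [0.3 0.6 0.4] w 0.666
```

```bash
python3 -m creep '[[255,[0,0,0],0],[255,[0,0,0],0],[255,[0,0,0],0],[255,[0,0,0],0],[255,[0,0,0],0],[255,[0,0,0],0],[255,[0,0,0],0],[255,[0,0,0],0]]' 50;python3 st.py
```

```text
time: 8.58
tool_pos: [0.5593, 0.2425, 0.0517]
tcp_rot: [1.383, 1.087, -1.38]
wrist_force: [-1.8, 0.3, 5.7]
width: 0.415
t 8.58 tcp [559.3 242.5  51.7] jawdeg -13.59 xaxis [ 0.002  0.001 -1.   ] q [0.37 0.31 1.9  0.   0.93 0.61] F [-1.8  0.3  5.7] w 0.415
```

```bash
python3 -m creep '[[255,[0,0,10],0],[255,[0,0,20],0],[255,[0,0,25],0],[255,[0,0,25],0],[255,[0,0,25],0],[255,[0,0,25],0],[255,[0,0,20],0],[255,[0,0,10],0]]' 
python3 -m creep '[[255,[-3,-20,0],-0.03],[255,[-3.5,-33,0],-0.05],[255,[-3.5,-35,0],-0.05],[255,[-3.5,-35,0],-0.05],[255,[-3.5,-35,0],-0.05],[255,[-3.5,-35,0],-0.05],[255,[-3.5,-35,0],-0.05],[255,[-3.5,-35,0],-0.05]]'
python3 -m creep '[[255,[-3.5,-35,0],-0.05],[255,[-3.5,-35,0],-0.05],[255,[-3.5,-35,0],-0.05],[255,[-3.5,-35,0],-0.05],[255,[-3.5,-35,0],-0.05],[255,[-3.5,-30,0],-0.05],[255,[-3.5,-20,0],-0.037],[255,[0,0,0],0]]';python3 st.py;  python3 -c "
from h import *
im,d,c=cam('top'); a=cv2.resize(im[150:290,280:450],None,fx=4,fy=4,interpolation=cv2.INTER_CUBIC); im,d,c=cam('scene'); b=cv2.resize(im[100:300,90:290],None,fx=3,fy=3,interpolation=cv2.INTER_CUBIC);cv2.imwrite('pics/s4.png',b);cv2.imwrite('pics/t4.png',a)"
```

```text
time: 9.25
tool_pos: [0.56, 0.2424, 0.2141]
tcp_rot: [1.386, 1.086, -1.377]
wrist_force: [0.8, 0.2, -0.3]
width: 0.413
time: 9.92
tool_pos: [0.5299, -0.0226, 0.2096]
tcp_rot: [1.648, 0.85, -1.65]
wrist_force: [0.8, -0.6, -1.0]
width: 0.411
time: 10.58
tool_pos: [0.5052, -0.2498, 0.2095]
tcp_rot: [1.87, 0.59, -1.874]
wrist_force: [0.5, 0.7, -0.7]
width: 0.415
t 10.58 tcp [ 505.2 -249.8  209.5] jawdeg -54.96 xaxis [-0.002 -0.001 -1.   ] q [-0.5   0.07  1.87 -0.    1.2   0.46] F [ 0.5  0.7 -0.7] w 0.415
```

View pics/s4.png

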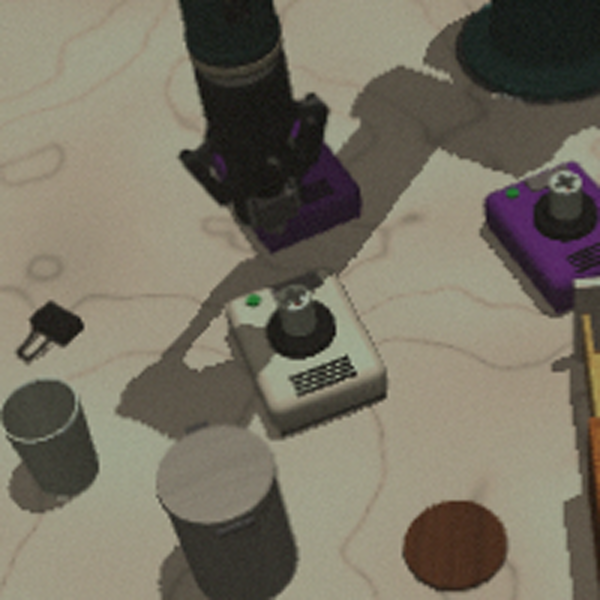

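View pics/t4.png

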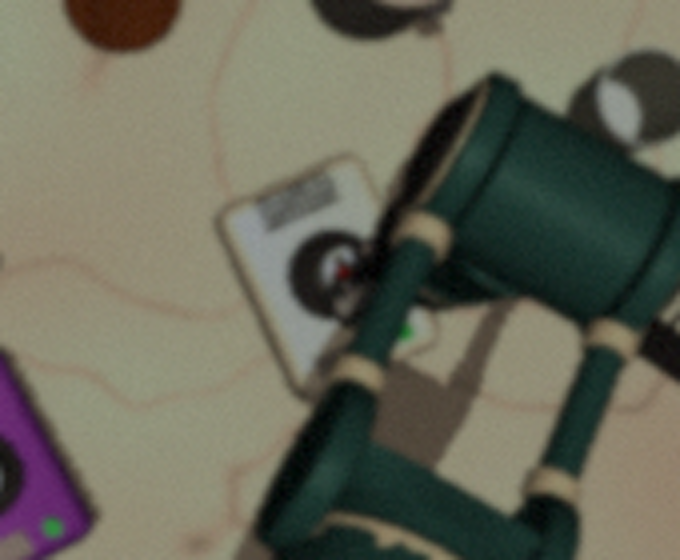

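```bash
python3 -m creep '[[255,[0,0,-12],0],[255,[0,0,-20],0],[255,[0,0,-20],0],[255,[0,0,-12],0],[255,[0,0,-6],0],[255,[0,0,0],0],[255,[0,0,0],0],[255,[0,0,0],0]]'; python3 st.py;  python3 -c "
from h import *
ims=[];ds=[]
for _ in range(3):
    im,d=read_camera('scene'); ims.append(im.astype(float)); ds.append(d)
im=np.mean(ims,0);d=np.median(ds,0); np.savez('ins.npz',im=im,d=d)
b=cv2.resize(np.clip(im[145:225,145:235]*1.6,0,255).astype(np.uint8),None,fx=7,fy=7,interpolation=cv2.INTER_CUBIC);cv2.imwrite('pics/s5.png',b)"; python3 st.py
```

```text
time: 11.35
tool_pos: [0.5074, -0.2461, 0.1414]
tcp_rot: [1.869, 0.594, -1.867]
wrist_force: [-0.0, -0.2, -0.5]
width: 0.416
t 11.35 tcp [ 507.4 -246.1  141.4] jawdeg -54.64 xaxis [ 0.002 -0.001 -1.   ] q [-0.5   0.13  1.94  0.    1.07  0.46] F [-0.  -0.2 -0.5] w 0.416
t 11.5 tcp [ 507.4 -246.4  141.6] jawdeg -54.67 xaxis [ 0.002 -0.001 -1.   ] q [-0.5   0.13  1.94  0.    1.07  0.46] F [-1.1 -0.1 -1.1] w 0.412
```

View pics/s5.png

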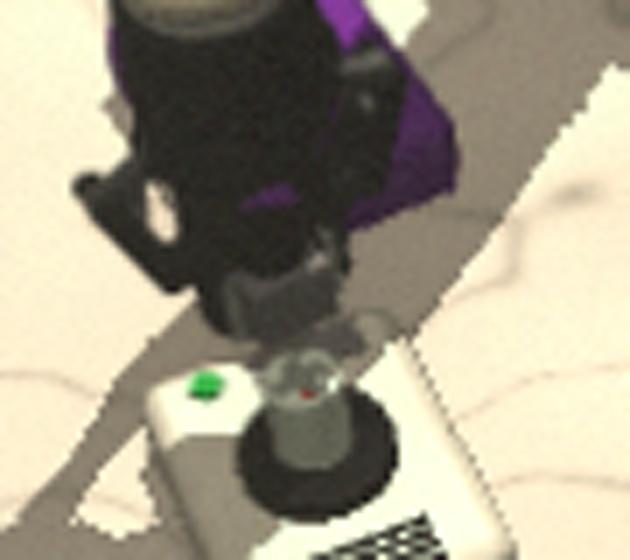

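Run:
```python
from h import *
z=np.load('ins.npz'); d=z['d']; c=get_calibration('scene')
v,u=np.mgrid[0:420,0:560]; P=pix(c,u,v,d).reshape(420,560,3)
t=np.radians(-54.6); j=np.array([np.cos(t),np.sin(t)]); n=np.array([-np.sin(t),np.cos(t)])
tcp=np.array([.5074,-.2463])
Q=P[...,:2]-tcp; a=Q@n*1000; b=Q@j*1000; zz=P[...,2]*1000
reg=(u>172)&(u<202)&(v>172)&(v<200)
for r in range(176,196):
    print(r,' '.join('%d,%d,%d'%(a[r,k],b[r,k],zz[r,k]) for k in range(173,200,2)))
m=(d>0)&(abs(P[...,0]-.507)<.03)&(abs(P[...,1]+.245)<.03)&(abs(P[...,2]-.1)<.006)&(v>192)
print('hub',m.sum(),P[m].mean(0), cv2.minEnclosingCircle((P[m][:,:2]*1000).astype(np.float32)))
```

```text
176 2,24,208 14,23,217 17,18,217 -6,4,189 -3,0,188 -2,-4,186 1,-9,187 5,-13,187 4,-19,183 12,-22,187 12,-27,184 -150,-98,9 -155,-107,0 -149,-111,1
177 3,25,206 15,24,215 18,19,214 -4,6,187 0,1,188 3,-2,189 5,-6,188 8,-11,187 4,-18,180 11,-21,184 6,-29,174 -152,-98,3 -151,-105,0 -144,-109,2
178 -7,22,191 13,23,209 17,20,210 0,8,188 4,4,189 7,0,189 10,-4,189 11,-9,187 4,-18,176 11,-21,180 5,-29,169 -153,-98,-2 -145,-102,1 -142,-107,0
179 -2,24,193 16,25,209 12,18,201 4,10,190 6,5,189 9,1,187 13,-2,189 15,-7,187 6,-16,175 11,-20,176 7,-28,168 -146,-94,0 -143,-100,0 -138,-105,0
180 2,27,195 12,24,201 14,19,199 6,11,188 9,7,188 14,3,189 15,-1,187 16,-7,184 11,-14,176 15,-18,176 6,-27,163 -143,-92,0 -135,-96,3 -138,-104,-3
181 7,29,196 13,25,199 13,20,195 10,13,189 10,8,185 17,5,189 15,0,184 15,-6,180 12,-13,174 14,-18,172 7,-26,161 -141,-91,-2 -134,-95,0 -130,-100,0
182 8,30,193 12,26,194 12,20,190 8,13,183 11,9,182 16,5,184 18,0,183 16,-5,178 18,-10,177 20,-15,175 7,-26,158 -135,-88,0 -129,-93,1 -125,-98,2
183 7,30,188 14,27,192 15,22,190 9,14,181 11,9,179 14,5,179 16,0,178 18,-4,177 21,
[... 1253 characters left out ...]
-1 -134,-14,0 6,25,148 11,21,150 18,18,154 21,13,154 17,6,146 19,1,145 -62,-34,50 -59,-39,49 -54,-43,51 -48,-48,53 -52,-55,45 -45,-59,49
193 -134,-7,0 -132,-12,-1 -128,-18,-1 12,22,148 17,18,150 22,14,151 18,7,143 13,0,134 -61,-33,47 -55,-37,49 -52,-42,49 -49,-47,49 -47,-53,46 -43,-58,47
194 -131,-5,0 -125,-10,1 -124,-16,-1 -120,-21,0 -118,-26,-2 19,14,145 3,2,123 11,0,129 -55,-30,49 -51,-35,50 -47,-40,50 -44,-45,50 -43,-51,47 -38,-55,49
195 -126,-3,0 -122,-8,0 -122,-14,-3 -74,-5,44 -68,-9,48 -61,-13,51 -14,-2,99 13,1,127 -6,-11,101 -4,-17,98 -46,-38,48 -40,-43,50 -38,-48,48 -35,-53,48
hub 74 [ 0.5090998  -0.24317723  0.0988896 ] ((508.30120849609375, -243.41708374023438), 17.04932975769043)
```

Head is held flush: its visible face lies 20 mm along the pad normal, so it's offset about 2 mm, and the hub shows nearly the same offset. I need about -1.5 mm along the jaw axis. Correct that and go down close to the mouth.

```bash
python3 -m creep '[[255,[-0.9,1.2,-4],0],[255,[0,0,-6],0],[255,[0,0,-5],0],[255,[0,0,-3],0],[255,[0,0,-2],0],[255,[0,0,0],0],[255,[0,0,0],0],[255,[0,0,0],0]]'; python3 st.py;  python3 -c "
from h import *
ims=[];ds=[]
for _ in range(3):
    im,d=read_camera('scene'); ims.append(im.astype(float)); ds.append(d)
im=np.mean(ims,0);d=np.median(ds,0); np.savez('ins.npz',im=im,d=d)
b=cv2.resize(np.clip(im[165:225,155:225]*2,0,255).astype(np.uint8),None,fx=10,fy=10,interpolation=cv2.INTER_CUBIC);cv2.imwrite('pics/s6.png',b)"; python3 st.py
```

```text
time: 12.17
tool_pos: [0.5058, -0.2449, 0.1204]
tcp_rot: [1.869, 0.595, -1.869]
wrist_force: [0.1, 0.7, -0.7]
width: 0.412
t 12.17 tcp [ 505.8 -244.9  120.4] jawdeg -54.67 xaxis [ 0. -0. -1.] q [-0.5   0.15  1.96 -0.    1.03  0.46] F [ 0.1  0.7 -0.7] w 0.412
t 12.32 tcp [ 505.8 -244.9  120.6] jawdeg -54.67 xaxis [ 0. -0. -1.] q [-0.5   0.15  1.96 -0.    1.03  0.46] F [-0.5  0.3 -1.1] w 0.413
```

View pics/s6.png

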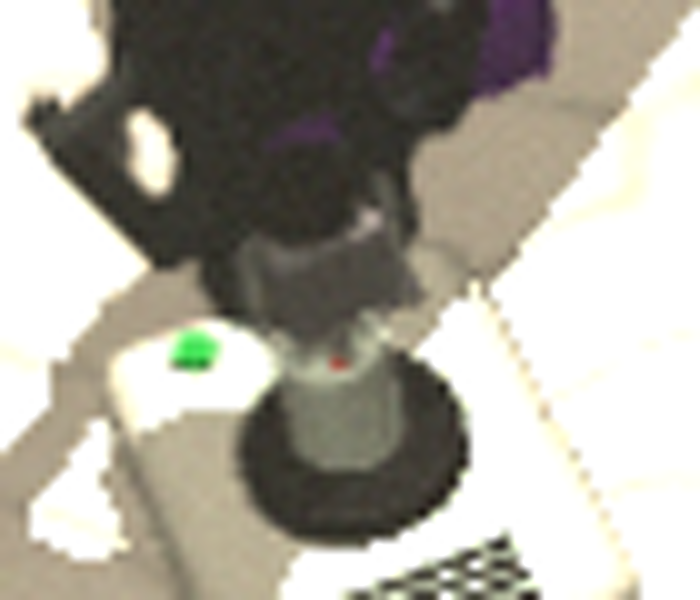

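```bash
cat > ov.py <<'E'
from h import *
import sys
tx,ty,tz,jd,a0,bx,by=map(float,sys.argv[1:8])
z=np.load('ins.npz'); im=z['im']; c=get_calibration('scene')
t=np.radians(jd); j=np.array([np.cos(t),np.sin(t)]); n=np.array([-np.sin(t),np.cos(t)])
u0,v0,f=155,165,10
b=cv2.resize(np.clip(im[165:225,155:225]*2.5,0,255).astype(np.uint8),None,fx=f,fy=f,interpolation=cv2.INTER_CUBIC)
def L(P,col):
    q=(proj(c,np.array(P))+.5-[u0,v0])*f-0
    cv2.polylines(b,[np.round(q*8).astype(np.int32)],False,col,1,cv2.LINE_AA,3)
ctr=np.array([tx,ty])+a0*n; bi=np.array([bx,by])
foot=tz-17.7
for zz,h in((foot+20,18),(foot+52,18)):
    L([[*((ctr+bi+h*(sa*n+sb*j))/1000),zz/1000] for sa,sb in((1,1),(1,-1),(-1,-1),(-1,1),(1,1))],(0,255,255))
for sa,sb in((1,1),(1,-1),(-1,-1),(-1,1)):
    L([[*((ctr+bi+18*(sa*n+sb*j))/1000),q/1000] for q in(foot+20,foot+52)],(0,255,255))
th=np.linspace(0,2*np.pi,60)
hub=np.array([507.0,-244.9])
L(np.c_[(hub[0]+bi[0]+17*np.cos(th))/1000,(hub[1]+bi[1]+17*np.sin(th))/1000,np.full(60,.1)],(255,0,255))
L(np.c_[(hub[0]+bi[0]+34*np.cos(th))/1000,(hub[1]+bi[1]+34*np.sin(th))/1000,np.full(60,.06)],(255,0,255))
cv2.imwrite('pics/%s.png'%sys.argv[8],b)
E
python3 ov.py 505.8 -244.9 120.5 -54.67 0.65 0.7 1.2 ov1
```

```text
(no output)
```

View pics/ov1.png

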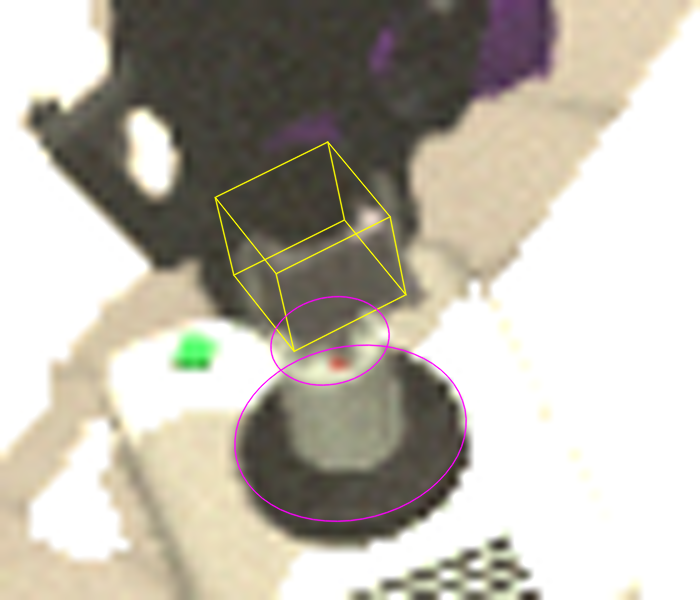

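```bash
cat > edge.py <<'E'
from h import *
z=np.load('ins.npz'); im=z['im']
b=im[184:208,172:202]; b=np.clip((b-15)*3.2,0,255).astype(np.uint8)
b=cv2.resize(b,None,fx=24,fy=24,interpolation=cv2.INTER_CUBIC)
cv2.imwrite('pics/edge.png',b)
E
python3 edge.py
```

```text
(no output)
```

View pics/edge.png

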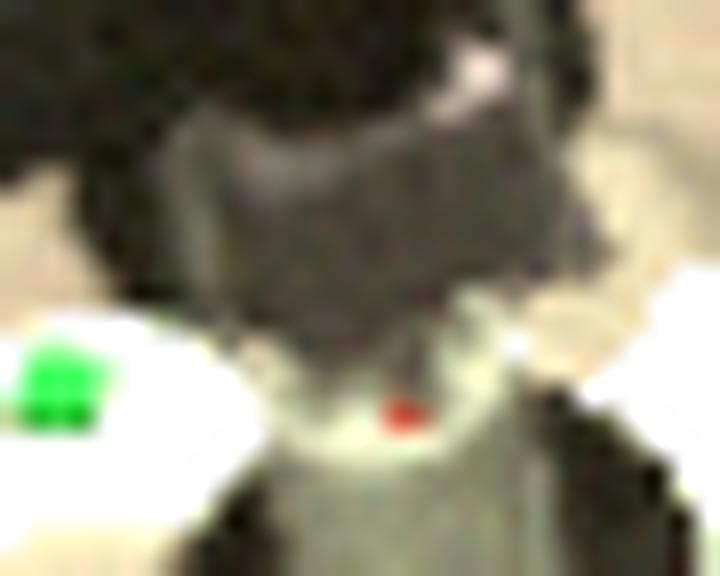

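```bash
python3 -m creep '[[255,[0.7,-0.4,0],0],[255,[0,0,0],0],[255,[0,0,-1.5],0],[255,[0,0,-1.5],0],[255,[0,0,-1.5],0],[255,[0,0,-1.5],0],[255,[0,0,0],0],[255,[0,0,0],0]]'; python3 st.py
```

```text
time: 12.98
tool_pos: [0.5061, -0.2451, 0.114]
tcp_rot: [1.869, 0.596, -1.869]
wrist_force: [0.8, 0.2, -1.8]
width: 0.415
t 12.98 tcp [ 506.1 -245.1  114. ] jawdeg -54.67 xaxis [-0.001  0.    -1.   ] q [-0.5   0.16  1.96  0.    1.02  0.46] F [ 0.8  0.2 -1.8] w 0.415
```

```bash
python3 -m creep '[[255,[0,0,-1.5],0],[255,[0,0,-1.5],0],[255,[0,0,-1.5],0],[255,[0,0,-1.5],0],[255,[0,0,0],0],[255,[0,0,0],0],[255,[0,0,0],0],[255,[0,0,0],0]]'; python3 st.py
```

```text
time: 13.65
tool_pos: [0.5064, -0.2452, 0.1084]
tcp_rot: [1.869, 0.595, -1.869]
wrist_force: [-0.4, -1.1, -1.2]
width: 0.41
t 13.65 tcp [ 506.4 -245.2  108.4] jawdeg -54.67 xaxis [ 0. -0. -1.] q [-0.5   0.16  1.97  0.    1.01  0.46] F [-0.4 -1.1 -1.2] w 0.41
```

No force at about 9 mm deep, so it is meshed. Continue onto the spring.

```bash
python3 -m creep '[[255,[0,0,-1.5],0],[255,[0,0,-1.5],0],[255,[0,0,-1.5],0],[255,[0,0,-1.5],0],[255,[0,0,-1.5],0],[255,[0,0,-1],0],[255,[0,0,0],0],[255,[0,0,0],0]]' 80; python3 st.py
```

```text
time: 14.32
tool_pos: [0.5066, -0.2454, 0.1005]
tcp_rot: [1.869, 0.595, -1.868]
wrist_force: [-1.2, 1.0, 4.7]
width: 0.408
t 14.32 tcp [ 506.6 -245.4  100.5] jawdeg -54.67 xaxis [ 0.001 -0.    -1.   ] q [-0.5   0.17  1.97 -0.    1.    0.46] F [-1.2  1.   4.7] w 0.408
```

```bash
python3 -m creep '[[255,[0,0,-1],0],[255,[0,0,-1],0],[255,[0,0,-1],0],[255,[0,0,-1],0],[255,[0,0,0],0],[255,[0,0,0],0],[255,[0,0,0],0],[255,[0,0,0],0]]' 80; python3 st.py
```

```text
time: 14.98
tool_pos: [0.5066, -0.2455, 0.0977]
tcp_rot: [1.869, 0.594, -1.868]
wrist_force: [-5.0, 1.0, 12.4]
width: 0.408
t 14.98 tcp [ 506.6 -245.5   97.7] jawdeg -54.67 xaxis [ 0.001 -0.    -1.   ] q [-0.5   0.17  1.97 -0.    0.99  0.46] F [-5.   1.  12.4] w 0.408
```

```bash
python3 -m creep '[[255,[0.3,0,-1],0],[255,[0,0,-0.5],0],[255,[0,0,0],0],[255,[0,0,0],0],[255,[0,0,0],0],[255,[0,0,0],0],[255,[0,0,0],0],[255,[0,0,0],0]]' 80; python3 st.py
python3 -c "
from h import *
ims=[];ds=[]
for _ in range(3):
    im,d=read_camera('scene'); ims.append(im.astype(float)); ds.append(d)
im=np.mean(ims,0);d=np.median(ds,0); np.savez('ins.npz',im=im,d=d); cv2.imwrite('pics/fs.png',cv2.resize(im.astype(np.uint8),(800,600)))"; python3 edge.py
```

```text
time: 15.65
tool_pos: [0.5067, -0.2455, 0.0977]
tcp_rot: [1.869, 0.595, -1.869]
wrist_force: [-9.4, 3.2, 20.3]
width: 0.408
t 15.65 tcp [ 506.7 -245.5   97.7] jawdeg -54.67 xaxis [ 0. -0. -1.] q [-0.5   0.17  1.97 -0.    0.99  0.46] F [-9.4  3.2 20.3] w 0.408
```

View pics/edge.png

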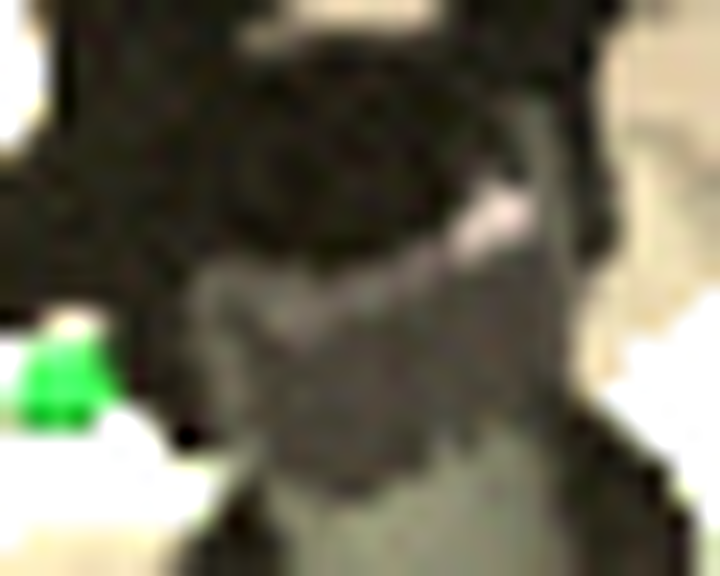

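View pics/fs.png

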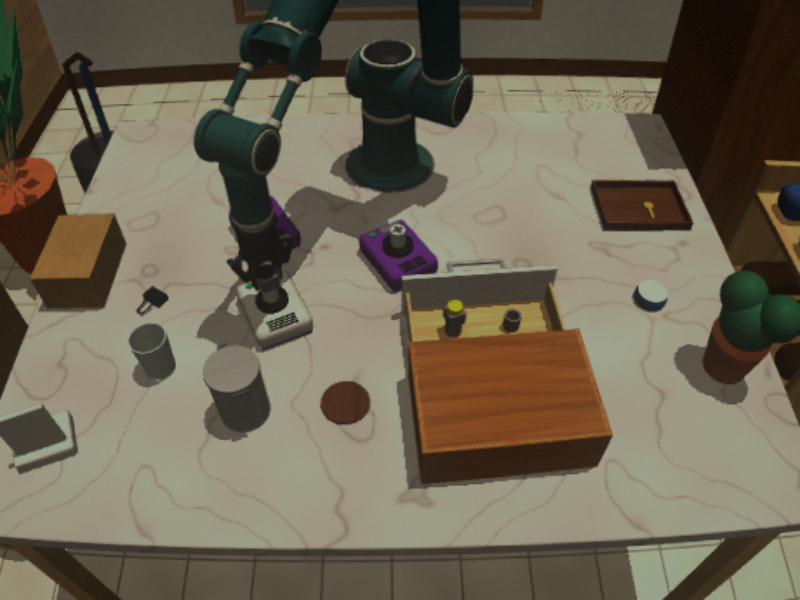

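The body's lower edge now meets the hub rim at crop (340,490). The TCP stopped at exactly the predicted home height of 97.7 mm while force rose from 12 to 20 N. I'll ease the sideways strain, check, and hand in.

```bash
python3 -m creep '[[255,[-0.3,0.1,0],0],[255,[-0.3,0.1,0],0],[255,[0,0,0],0],[255,[0,0,0],0],[255,[0,0,0],0],[255,[0,0,0],0],[255,[0,0,0],0],[255,[0,0,0],0]]' 80; python3 st.py
```

```text
time: 16.47
tool_pos: [0.5067, -0.2455, 0.0977]
tcp_rot: [1.869, 0.594, -1.867]
wrist_force: [-5.7, 2.8, 18.5]
width: 0.413
t 16.47 tcp [ 506.7 -245.5   97.7] jawdeg -54.67 xaxis [ 0.001 -0.001 -1.   ] q [-0.5   0.17  1.98 -0.    0.99  0.46] F [-5.7  2.8 18.5] w 0.413
```

```bash
python3 -c "
from workcell import *
print(finish_job())"; python3 st.py
```

```text
the job is handed in; nothing more can be done
None
the job is handed in; nothing more can be done
```

I handed the job in at about 16.5 s, with the black head pressed home in the white polisher's socket and still gripped. `finish_job()` gave no verdict, so these are my own checks.

- **Drawer:** I pulled it about 155 mm open by its handle.
- **Brush heads:** I lifted out the black head. The last picture shows the yellow one still standing in its seat and the other items where they were.
- **Meshing:** I turned the black head to the socket's angle, about 35°, and lowered it. It went about 9 mm deep with no contact force.
- **Seating:** The spring then pushed back, and the TCP stopped at 97.7 mm, the height predicted for the body lying on the hub. Pressing further raised the push from 12 to 20 N without any movement, and in the camera crop the body meets the hub rim.
- **At hand-in:** The press was about 18.5 N downwards at 80 N grip setting, with the jaws at about 35 mm on the 36 mm body.

**What disagreed:** The two cameras differed by about 2–3 mm on the hub's position, so I used a point between them. A sideways force of about 6 N remained at the end. I could not read the ejector travel directly, so "fully home" rests on the height, force and picture.

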